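# Put the hole saws back in order of size

## Robot

A 6-joint arm with a two-finger parallel gripper is mounted at the origin on the work surface. World frame = base frame: x ahead of the robot, y to its left, z up, the work surface at z = 0. Lengths are in m, angles in rad, forces in N, time in s.
With the tool pointing down it reaches from about 0.375 to 0.9 m from the base axis. Payload 3.1 kg.
Tool frame: the origin (TCP) lies on the centre line of the jaws, within the pads' length; the fingertips stand 25 mm ahead of it and the grasp point (between the pads) lies 6 mm ahead of it (manip.tip_extent is the distance from the TCP to the fingertips, in m); z points along the fingers, y is the line along which they close (so a half turn about z gives the same grasp; the last joint's range is limited). The gripper opens to 85 mm and grips with 20 to 120 N. Pads are 22 mm wide; open, the fingers measure 114 mm over their backs; the gripper's body (76 mm by 85 mm) begins 54 mm behind the grasp point. The pads swing forward as they close: fully open they stand 13 mm farther back than shut.
Start: joints at [-1.52, 0.527, 1.433, -0, 1.181, -0.178], TCP at [0.142, -0.609, 0.256] pointing down, gripper open.
Joint ranges: [-3.08, 3.08], [-0.75, 2.2], [0.22, 2.44], [-1.43, 4.57], [0, 2.65], [-2.85, 2.85]. Speed limits (rad/s): [2.79, 2.79, 3.14, 3.14, 3.14, 3.14].

## Interface

Orientations are given as a unit quaternion [x, y, z, w].
In Python, from station import readout, imaging, order, manip gives the robot as it stands.
- The arm moves only by the tool move_arm, never from a script. Its argument "rows" is a list of rows, each a list of 7 numbers: the turn, a rotation vector about the tool's x, y, z in degrees, then the shift along the tool's x, y, z in mm, then the closure, from 0 (fully open) to 1 (shut). A call has 1 to 12 rows; each row is the pose to reach, as a shift and turn from the pose commanded when the call began, along the tool's axes at that moment; what a row does not reach only later rows make up. A row lasts 1/12 s, in which the tool goes at most 41.7 mm and 7.16 degrees, less where a joint would pass 70% of its speed; a pose out of reach is approached as far as the arm can. A call with a gripper value outside its range is refused whole. The fingers move at their own pace and stop on an object; "squeeze" is the grip in N (left out, the last holds). Time passes only in rows, so rows that repeat a pose let the fingers close. It gives the time, the measured TCP pose, the force, the opening and the grip force at its end, in the units of the state.
- readout.sense(): the state, without advancing time (a new reading comes with each control period).
- imaging.snapshot(name): name is "scene" or "top" or "wrist"; returns a dict with "img" (400x640x3 uint8, red, green, blue), "z_map" (400x640 float32, m along the optical axis (not along the pixel's ray), 0 where there is no reading), "fovy" (degrees; the focal length in pixels is half the picture's height over the tangent of half this angle, whatever the lens; pixels are square), "cx", "cy" (the principal point, pixels), "k1" (the pictures are not rectified: a ray, as slopes to the right and down, at radius r is drawn at 1 + k1 r^2 times it, then the intrinsics apply), "rvec" (rotation vector, rad) and "tvec" (3), from world to camera coordinates, as OpenCV has them. Camera axes: x right, y down, z forward; pixel columns grow to the right and rows downward; lengths in m; the calibration is good to about 2 mm. A picture is of the moment at which its call begins.
- order.sign_off(): hands the job in; it is judged then, once.
The state is a dict: "t": time; "q": joint angles; "qd": joint speeds; "tau": joint torques, N m; "tcp_pos": TCP position; "tool_rot": TCP orientation; "force": force on the tool from outside, world axes, zero at the start; "ft_torque": the same for the moment, N m; "finger_gap": opening from 0.0 (shut) to 1.0 (fully open); "gripper_force": force on a finger pad.
Only numpy, scipy, OpenCV 4.12 (cv2) and the standard library are available. Lean on these libraries where they do the work, as an engineer would, in place of code of your own. Each camera call takes 0.05 s, during which the arm holds its last target. There are 200 camera calls.

## Task

Line up the four blue hole saws in order of size on the round marks of the dark storage strip, one centred on each mark, mouth down as they stand now: the largest on the mark next to the red end block, then smaller and smaller towards the plain wooden block. Let go of them all, and leave the glue bottle standing where it is.

Things in the scene. Friction and masses are not known exactly. Their poses are not given: they have to be found in the camera images.
- saw_62: the largest hole saw of the set: a blue steel cup 62 mm in diameter and 40 mm high, standing mouth down; on its top a steel hub (21 mm wide, 7 mm high) and a shank (10 mm wide), 65 mm high over all. Origin: centre of the underside; z up along the shank. Round, so its yaw means nothing; grip the cup across its sides.
- saw_50: the second largest hole saw of the set: a blue steel cup 50 mm in diameter and 40 mm high, standing mouth down; on its top a steel hub (21 mm wide, 7 mm high) and a shank (10 mm wide), 65 mm high over all. Origin: centre of the underside; z up along the shank. Round, so its yaw means nothing; grip the cup across its sides.
- saw_40: the second smallest hole saw of the set: a blue steel cup 40 mm in diameter and 40 mm high, standing mouth down; on its top a steel hub (21 mm wide, 7 mm high) and a shank (10 mm wide), 65 mm high over all. Origin: centre of the underside; z up along the shank. Round, so its yaw means nothing; grip the cup across its sides.
- saw_30: the smallest hole saw of the set: a blue steel cup 30 mm in diameter and 40 mm high, standing mouth down; on its top a steel hub (21 mm wide, 7 mm high) and a shank (10 mm wide), 65 mm high over all. Origin: centre of the underside; z up along the shank. Round, so its yaw means nothing; grip the cup across its sides.
- mark_1: round mark no. 1 of four on a fixed dark wooden strip (90 x 400 mm, 10 mm thick): grey felt disc with a pale rim, 68 mm in diameter, 2 mm thick, its top 12 mm above the bench. Marks 1 to 4 stand in this order along the strip, 80 mm apart. Origin: centre of the disc's underside (10 mm above the bench); its y axis runs along the strip from mark 4 towards mark 1.
- mark_2: round mark no. 2 of four on a fixed dark wooden strip (90 x 400 mm, 10 mm thick): grey felt disc with a pale rim, 68 mm in diameter, 2 mm thick, its top 12 mm above the bench. Marks 1 to 4 stand in this order along the strip, 80 mm apart. Origin: centre of the disc's underside (10 mm above the bench); its y axis runs along the strip from mark 4 towards mark 1.
- mark_3: round mark no. 3 of four on a fixed dark wooden strip (90 x 400 mm, 10 mm thick): grey felt disc with a pale rim, 68 mm in diameter, 2 mm thick, its top 12 mm above the bench. Marks 1 to 4 stand in this order along the strip, 80 mm apart. Origin: centre of the disc's underside (10 mm above the bench); its y axis runs along the strip from mark 4 towards mark 1.
- mark_4: round mark no. 4 of four on a fixed dark wooden strip (90 x 400 mm, 10 mm thick): grey felt disc with a pale rim, 68 mm in diameter, 2 mm thick, its top 12 mm above the bench. Marks 1 to 4 stand in this order along the strip, 80 mm apart. Origin: centre of the disc's underside (10 mm above the bench); its y axis runs along the strip from mark 4 towards mark 1.
- red_block: red painted end block fixed on the strip, 80 mm across the strip, 24 mm along it, 20 mm high (top 30 mm above the bench). It is at one end of the row, beside mark 1 or beside mark 4, 62 mm from that mark's centre; a block of the same size in bare pale wood is at the other end. Origin: centre of its underside.
- glue: bystander: loose white glue bottle with a yellow label and an orange cap, standing on the bench to the left of the strip, 60 mm in diameter, 150 mm high. Origin: centre of its underside.
There are look-alikes about, which are no part of the job. What is shaped like the saw_62 but green or pink is not meant.

How it is judged:
At the end, for the whole second after the job is handed in: From the red block on, the 62, 50, 40 and 30 mm hole saws stand on the four marks in this order, each within 12 mm of its mark's centre, resting on it, upright within 7 degrees, released and at rest; the glue bottle is upright and within 30 mm of where it stood (((horizontal distance between red_block and mark_1 below 0.1 m and horizontal distance between saw_62 and mark_1 below 0.012 m and z of saw_62 in the frame of mark_1 between -0.002 and 0.006 m and horizontal distance between saw_50 and mark_2 below 0.012 m and z of saw_50 in the frame of mark_2 between -0.002 and 0.006 m and horizontal distance between saw_40 and mark_3 below 0.012 m and z of saw_40 in the frame of mark_3 between -0.002 and 0.006 m and horizontal distance between saw_30 and mark_4 below 0.012 m and z of saw_30 in the frame of mark_4 between -0.002 and 0.006 m) or (horizontal distance between red_block and mark_4 below 0.1 m and horizontal distance between saw_62 and mark_4 below 0.012 m and z of saw_62 in the frame of mark_4 between -0.002 and 0.006 m and horizontal distance between saw_50 and mark_3 below 0.012 m and z of saw_50 in the frame of mark_3 between -0.002 and 0.006 m and horizontal distance between saw_40 and mark_2 below 0.012 m and z of saw_40 in the frame of mark_2 between -0.002 and 0.006 m and horizontal distance between saw_30 and mark_1 below 0.012 m and z of saw_30 in the frame of mark_1 between -0.002 and 0.006 m)) and angle between each of saw_62, saw_50, saw_40, saw_30, glue's own z axis and vertical below 0.12 rad and linear speed of each of saw_62, saw_50, saw_40, saw_30 below 0.02 m/s and angular speed of each of saw_62, saw_50, saw_40, saw_30 below 0.2 rad/s and contact force between each of saw_62, saw_50, saw_40, saw_30 and the fingers below 0.1 N and distance of glue from where it was at the start of the episode below 0.03 m); the robot touches nothing.
It also fails if it takes over 104 s, if anything falls off the work surface, if the arm or the gripper's body presses on something with over 40 N, if the wrist force passes 120 N, or if a joint passes its speed limit or range.

## Working session

There is one attempt and no reset: what is moved stays moved. The work goes in short steps, Python scripts to look and compute and a tool call to move; the robot and the scene stay as the last step left them, time stands still between calls to the robot, and variables do not carry over. Pictures are saved under pics/ and viewed, at most 14 in all, crops included, and the job is handed in when it is done.

Besides the shell and the picture viewer there is one more tool, called after "Call:" as name(argument=value, ...), one argument or row to a line, values as JSON. move_arm: Moves the arm, as the interface text tells. Its arguments: {"type":"object","properties":{"rows":{"type":"array"},"squeeze":{"type":"number"}},"required":["rows"]}

```bash
mkdir -p pics
cat > h.py <<'E'
import numpy as np, cv2
from station import readout, imaging, order, manip
def snap(n,f=None):
    s=imaging.snapshot(n)
    if f: cv2.imwrite('pics/'+f,s['img'][:,:,::-1])
    return s
def world(s,uv,z):
    """cast pixels onto plane z"""
    f=s['img'].shape[0]/2/np.tan(np.radians(s['fovy'])/2)
    K=np.array([[f,0,s['cx']],[0,f,s['cy']],[0,0,1.]])
    n=cv2.undistortPoints(np.float64(uv).reshape(-1,1,2),K,np.array([s['k1'],0,0,0.]))[:,0]
    R=cv2.Rodrigues(np.float64(s['rvec']))[0]
    c=-R.T@np.ravel(s['tvec']); d=np.c_[n,np.ones(len(n))]@R
    return c+d*((z-c[2])/d[:,2])[:,None]
def cloud(s):
    f=s['img'].shape[0]/2/np.tan(np.radians(s['fovy'])/2)
    K=np.array([[f,0,s['cx']],[0,f,s['cy']],[0,0,1.]])
    v,u=np.mgrid[:400,:640]
    n=cv2.undistortPoints(np.float64(np.c_[u.ravel(),v.ravel()]).reshape(-1,1,2),K,np.array([s['k1'],0,0,0.]))[:,0]
    R=cv2.Rodrigues(np.float64(s['rvec']))[0]
    p=np.c_[n,np.ones(len(n))]*s['z_map'].reshape(-1,1)
    return ((p-np.ravel(s['tvec']))@R).reshape(400,640,3)
E
python3 - <<'E'
from h import *
for n in('scene','top'):
    s=snap(n,n+'0.png'); print(n,s['fovy'],s['k1'],(-cv2.Rodrigues(np.float64(s['rvec']))[0].T@np.ravel(s['tvec'])).round(3))
print(readout.sense(),manip.tip_extent)
E
```

```text
scene 55.69118780477841 -0.008063000769721846 [ 1.093 -0.475  0.559]
top 54.545606292739464 -0.02495333047748454 [0.436 0.081 0.807]
{'t': 0.1, 'q': array([-1.52051266e+00,  5.28403646e-01,  1.43374596e+00,  9.52820791e-06,
        1.18137950e+00, -1.78484125e-01]), 'qd': array([-0.00101926, -0.00173151, -0.00371226,  0.00094078,  0.00084128,
       -0.00088292]), 'tau': array([-1.33162875e-04, -4.43304884e+01, -1.78587091e+01, -2.81348321e-04,
        3.91051974e-03,  4.70797076e-06]), 'tcp_pos': array([ 0.14174738, -0.60812403,  0.25542168]), 'tool_rot': array([ 9.93465033e-01,  1.14132776e-01,  6.64175670e-05, -9.65954283e-04]), 'force': array([ 0.13266358, -0.08499761, -0.06733887]), 'ft_torque': array([-0.02298804, -0.03134625,  0.04199948]), 'gripper_force': 0.0, 'finger_gap': 1.0035407450660463} 0.025
```

View pics/top0.png

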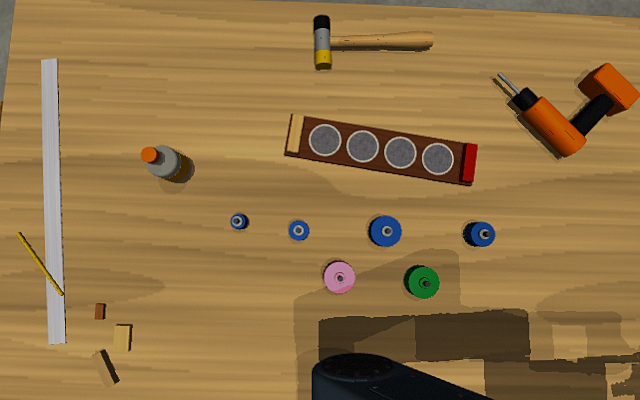

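View pics/scene0.png

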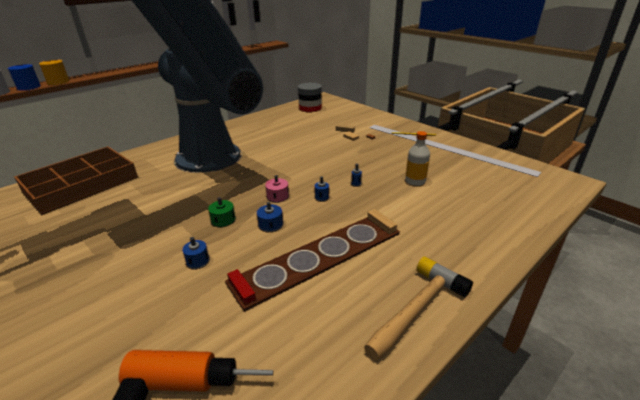

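The top view shows four blue cups at about (239,221), (298,230), (385,231) and (480,234). The pink one at (339,277) and the green one at (422,282) are decoys. The strip's red block is at (470,164), the wooden one at (295,134) and the bottle at (165,163). Next I'll measure and take one enlarged crop.

```bash
cat > meas.py <<'E'
from h import *
def blobs(mask,amin=30):
    n,l,st,c=cv2.connectedComponentsWithStats(mask.astype(np.uint8))
    return [(l==i) for i in range(1,n) if st[i,4]>=amin]
def saws(s):
    P=cloud(s); hsv=cv2.cvtColor(s['img'],cv2.COLOR_RGB2HSV); h,S,V=cv2.split(hsv)
    m=(h>100)&(h<125)&(S>120)&(P[...,0]>.1)&(P[...,0]<1)&(abs(P[...,1])<.6)&(P[...,2]<.1)&(P[...,2]>.0)
    m=cv2.morphologyEx(m.astype(np.uint8),cv2.MORPH_CLOSE,np.ones((9,9)))
    out=[]
    for b in blobs(m,60):
        t=b&(P[...,2]>.036)&(P[...,2]<.046)
        cs=cv2.findContours(t.astype(np.uint8),0,1)[0]
        if not cs: continue
        c=max(cs,key=cv2.contourArea)
        w=world(s,c[:,0],.04)[:,:2].astype(np.float32)
        (x,y),r=cv2.minEnclosingCircle(w)
        e=cv2.fitEllipse(w) if len(w)>5 else None
        yx=np.argwhere(b).mean(0)
        out.append((yx[::-1].round(),np.round([x,y,2*r],4),np.round(e[0]+e[1],4),np.round(np.median(P[t][:,2]),4)))
    return out
def marks(s):
    P=cloud(s); hsv=cv2.cvtColor(s['img'],cv2.COLOR_RGB2HSV); h,S,V=cv2.split(hsv)
    m=(S<70)&(V>60)&(P[...,2]>.004)&(P[...,2]<.02)&(P[...,0]<.9)&(P[...,0]>.3)
    out=[]
    for b in blobs(m,300):
        c=max(cv2.findContours(b.astype(np.uint8),0,1)[0],key=cv2.contourArea)
        e=cv2.fitEllipse(world(s,c[:,0],.012)[:,:2].astype(np.float32))
        out.append((np.argwhere(b).mean(0)[::-1].round(),np.round(e[0]+e[1],4)))
    return out
E
python3 - <<'E'
from meas import *
for n in('top','scene'):
    s=snap(n); print(n)
    for o in saws(s): print('saw',*o)
    for o in marks(s): print('mark',*o)
    P=cloud(s); hsv=cv2.cvtColor(s['img'],cv2.COLOR_RGB2HSV)
    m=((hsv[...,0]<5)|(hsv[...,0]>175))&(hsv[...,1]>200)&(hsv[...,2]>60)&(P[...,2]>.026)&(P[...,2]<.034)
    print('red',np.median(P[m],0).round(3))
    b=(P[...,2]>.1)&(P[...,2]<.17)&(P[...,1]>.2)&(P[...,1]<.45)&(P[...,0]>.3)&(P[...,0]<.7)
    if b.any(): print('glue',np.median(P[b],0).round(3))
    if n=='top': cv2.imwrite('pics/crop.png',cv2.resize(s['img'][100:300,220:500,::-1],(784,560)))
E
```

```text
top
saw [594. 102.] [ 0.7365 -0.5165  0.0311] [ 0.7356 -0.5177  0.0097  0.0288] 0.0418
saw [520. 104.] [ 0.7161 -0.3603  0.0136] [ 0.7149 -0.3603  0.0088  0.0132] 0.0389
saw [580. 127.] [ 0.6793 -0.4798  0.0456] [ 0.6833 -0.4819  0.0384  0.0419] 0.0433
saw [239. 221.] [0.4602 0.2228 0.0296] [0.46   0.2229 0.0272 0.0281] 0.0402
saw [385. 231.] [ 0.4487 -0.0681  0.0622] [ 0.4486 -0.0683  0.0587  0.0603] 0.0401
saw [298. 230.] [0.4456 0.1032 0.0387] [0.4455 0.1032 0.0359 0.0376] 0.0402
saw [479. 234.] [ 0.4476 -0.2628  0.0503] [ 0.4475 -0.2631  0.047   0.0479] 0.0399
mark [325. 140.] [0.6357 0.0553 0.0662 0.0667]
mark [362. 146.] [ 0.6246 -0.0239  0.0665  0.0669]
mark [400. 152.] [ 0.6136 -0.103   0.0663  0.0668]
mark [437. 159.] [ 0.6029 -0.1821  0.066   0.0667]
red [ 0.594 -0.243  0.03 ]
glue [0.563 0.354 0.116]
scene
saw [356. 178.] [0.4666 0.218  0.0238] [0.4668 0.2174 0.0183 0.0222] 0.0405
saw [321. 191.] [0.4511 0.0984 0.0381] [0.4515 0.0975 0.0298 0.0358] 0.0403
saw [270. 217.] [ 0.4528 -0.0735  0.0646] [ 0.4533 -0.0735  0.0555  0.0582] 0.0401
saw [195. 254.] [ 0.453  -0.266   0.0537] [ 0.453  -0.266   0.0447  0.0483] 0.0398
saw [222. 378.] [ 0.7441 -0.37    0.0322] [ 0.7461 -0.3705  0.0113  0.0297] 0.0394
saw [136. 393.] [ 0.6819 -0.4791  0.0353] [ 0.6746 -0.4745  0.0221  0.0407] 0.0434
mark [361. 233.] [0.6356 0.0545 0.0646 0.0654]
mark [333. 246.] [ 0.6248 -0.0245  0.0651  0.0652]
mark [303. 261.] [ 0.6139 -0.1035  0.0649  0.0655]
mark [269. 276.] [ 0.6032 -0.1827  0.0649  0.0658]
red [ 0.599 -0.245  0.03 ]
glue [0.572 0.35  0.118]
```

View pics/crop.png

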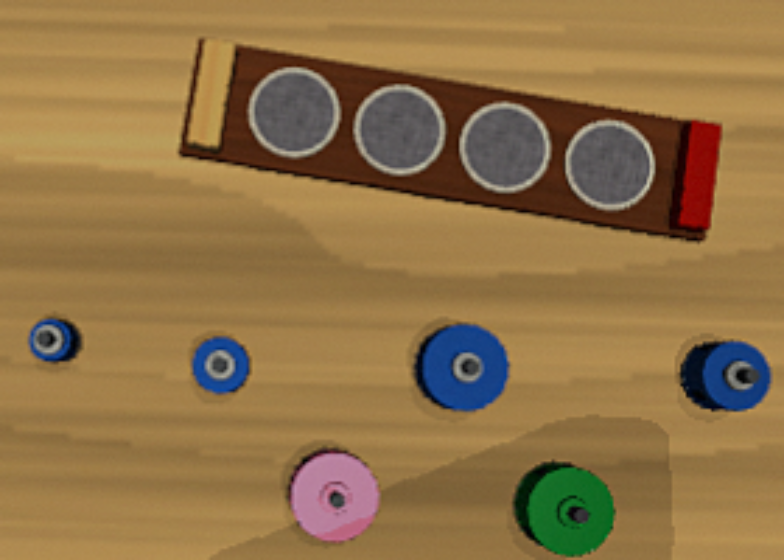

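Four objects are blue, and their measured diameters match the saws:
- **saw_30:** (239,221)
- **saw_40:** (298,230)
- **saw_62:** (385,231)
- **saw_50:** (480,234)

The crop confirms that the pink and green cups are decoys, and that the red block is beside the mark at (437,159).

I'll grip across the strip with tool y along (0.99,-0.137), which needs a yaw of about -69° about tool z.

```bash
cat > go.py <<'E'
import sys
from h import *
from scipy.spatial.transform import Rotation as R
S={62:(.4487,-.0682),50:(.4476,-.263),40:(.4456,.1032),30:(.460,.2229)}
M={62:(.603,-.1823),50:(.6137,-.1032),40:(.6247,-.0241),30:(.6357,.0551)}
y=np.array([.2375,-.0327,0]);y/=np.linalg.norm(y);z=np.array([0,0,-1.])
T=R.from_matrix(np.c_[np.cross(y,z),y,z])
def go(*pts):
    s=readout.sense(); r=R.from_quat(s['tool_rot'])
    print('turn',np.degrees((r.inv()*T).as_rotvec()).round(1),'at',s['tcp_pos'].round(4),round(s['t'],1))
    for p in pts: print(p,'->',(r.inv().apply(np.array(p)-s['tcp_pos'])*1000).round(1))
E
python3 -c "
from go import *
go((*S[62],.15))"
```

```text
turn [ -0.1  -0.1 -69.1] at [ 0.1417 -0.6083  0.2557] 0.2
(0.4487, -0.0682, 0.15) -> [ 421.4 -456.3  106.4]
```

Call:
move_arm(
  rows=[
    [0,0,-69.1,421,-456,106,0],
    [0,0,-69.1,421,-456,106,0],
    [0,0,-69.1,421,-456,106,0],
    [0,0,-69.1,421,-456,106,0],
    [0,0,-69.1,421,-456,106,0],
    [0,0,-69.1,421,-456,106,0],
    [0,0,-69.1,421,-456,106,0],
    [0,0,-69.1,421,-456,106,0],
    [0,0,-69.1,421,-456,106,0],
    [0,0,-69.1,421,-456,106,0],
    [0,0,-69.1,421,-456,106,0],
    [0,0,-69.1,421,-456,106,0],
  ],
  squeeze=50,
)

```text
t: 1.2
tcp_pos: [0.386, -0.1785, 0.172]
tool_rot: [0.754, 0.657, 0.0, 0.0]
force: [1.2, -1.5, -0.4]
finger_gap: 0.996
gripper_force: 0.0
```

```bash
python3 -c "
from go import *
go((*S[62],.15),(*S[62],.03))"
```

```text
turn [0. 0. 0.] at [ 0.386  -0.1785  0.172 ] 1.2
(0.4487, -0.0682, 0.15) -> [117.8  47.1  22. ]
(0.4487, -0.0682, 0.03) -> [117.9  47.1 142. ]
```

Call:
move_arm(
  rows=[
    [0,0,0,118,47,22,0],
    [0,0,0,118,47,22,0],
    [0,0,0,118,47,22,0],
    [0,0,0,118,47,22,0],
    [0,0,0,118,47,22,0],
    [0,0,0,118,47,22,0],
  ],
)

```text
t: 1.7
tcp_pos: [0.4477, -0.0696, 0.1501]
tool_rot: [0.753, 0.658, -0.0, -0.0]
force: [-0.4, -0.3, 0.1]
finger_gap: 1.001
gripper_force: 0.0
```

```bash
python3 -c "
from go import *
go((*S[62],.15),(*S[62],.03))
s=snap('wrist','w1.png')
for o in saws(s) if 0 else []: print(o)"
```

```text
turn [-0.   0.   0.1] at [ 0.4477 -0.0696  0.1501] 1.7
(0.4487, -0.0682, 0.15) -> [1.5 0.8 0.1]
(0.4487, -0.0682, 0.03) -> [  1.6   0.8 120.1]
```

View pics/w1.png

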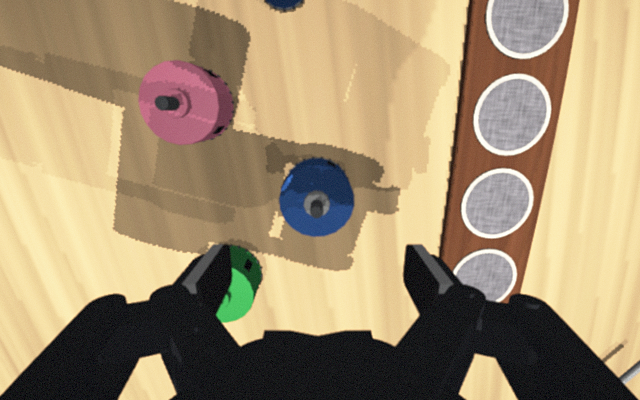

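The wrist view shows saw_62 at (317,200), centred between the fingers, with the green cup behind the left finger and off the descent path. Descending.

Call:
move_arm(
  rows=[
    [0,0,0,1,0.5,30,0],
    [0,0,0,1,0.5,60,0],
    [0,0,0,1,0.5,85,0],
    [0,0,0,1,0.5,105,0],
    [0,0,0,1,0.5,120,0],
    [0,0,0,1,0.5,120,0],
    [0,0,0,1,0.5,120,0.6],
    [0,0,0,1,0.5,120,0.6],
    [0,0,0,1,0.5,120,0.6],
    [0,0,0,1,0.5,120,0.6],
    [0,0,0,1,0.5,120,0.6],
    [0,0,0,1,0.5,120,0.6],
  ],
)

```text
t: 2.75
tcp_pos: [0.4489, -0.0693, 0.0314]
tool_rot: [0.753, 0.658, 0.0, 0.001]
force: [-2.6, -3.0, 7.3]
finger_gap: 0.712
gripper_force: 55.2
```

```bash
python3 -c "
from go import *
p=readout.sense()['tcp_pos'];go((*p[:2],.15),(*M[62],.15),(*M[62],.043))"
```

```text
turn [0.1 0.1 0.1] at [ 0.4489 -0.0693  0.0314] 2.8
(np.float64(0.448855567714543), np.float64(-0.06930388499752314), 0.15) -> [-1.000e-01  2.000e-01 -1.186e+02]
(0.603, -0.1823, 0.15) -> [ -91.3  168.2 -118.2]
(0.603, -0.1823, 0.043) -> [-91.2 168.  -11.2]
```

Call:
move_arm(
  rows=[
    [0,0,0,0,0,-30,0.6],
    [0,0,0,0,0,-65,0.6],
    [0,0,0,0,0,-100,0.6],
    [0,0,0,-15,28,-100,0.6],
    [0,0,0,-31,58,-100,0.6],
    [0,0,0,-47,88,-100,0.6],
    [0,0,0,-63,118,-100,0.6],
    [0,0,0,-78,146,-100,0.6],
    [0,0,0,-91,168,-90,0.6],
    [0,0,0,-91,168,-70,0.6],
    [0,0,0,-91,168,-70,0.6],
    [0,0,0,-91,168,-70,0.6],
  ],
)

```text
t: 3.75
tcp_pos: [0.6008, -0.1805, 0.0986]
tool_rot: [0.754, 0.657, -0.001, -0.002]
force: [0.0, 0.1, -1.6]
finger_gap: 0.712
gripper_force: 56.6
```

```bash
python3 -c "
from go import *
go((*M[62],.044))"
```

```text
turn [-0.3 -0.1  0. ] at [ 0.6008 -0.1805  0.0986] 3.8
(0.603, -0.1823, 0.044) -> [-1.5  2.7 54.6]
```

Call:
move_arm(
  rows=[
    [0,0,0,-2,2.5,25,0.6],
    [0,0,0,-2,2.5,43,0.6],
    [0,0,0,-2,2.5,50,0.6],
    [0,0,0,-2,2.5,53,0.6],
    [0,0,0,-2,2.5,54,0.6],
    [0,0,0,-2,2.5,54,0.6],
  ],
)

```text
t: 4.25
tcp_pos: [0.6052, -0.1838, 0.0471]
tool_rot: [0.753, 0.658, 0.0, 0.001]
force: [0.3, -0.1, -2.6]
finger_gap: 0.713
gripper_force: 56.7
```

```bash
python3 -c "
from go import *
go((*M[62],.044))
print(readout.sense()['force'])"
```

```text
turn [0.1 0.  0.1] at [ 0.6052 -0.1838  0.0471] 4.2
(0.603, -0.1823, 0.044) -> [ 1.2 -2.3  3.1]
[ 0.27579773 -0.11259065 -2.56770211]
```

Call:
move_arm(
  rows=[
    [0,0,0,0.5,-2,1.5,0.6],
    [0,0,0,0.5,-2,3,0.6],
    [0,0,0,0.5,-2,3,0.6],
    [0,0,0,0.5,-2,3,0.6],
  ],
)

```text
t: 4.58
tcp_pos: [0.603, -0.1833, 0.0436]
tool_rot: [0.754, 0.657, 0.0, 0.0]
force: [-0.1, -0.6, -3.1]
finger_gap: 0.714
gripper_force: 56.7
```

Call:
move_arm(
  rows=[
    [0,0,0,0,0,1,0.6],
    [0,0,0,0,0,1,0.6],
    [0,0,0,0,0,1,0.6],
  ],
)

```text
t: 4.83
tcp_pos: [0.603, -0.1833, 0.0434]
tool_rot: [0.754, 0.657, 0.0, 0.0]
force: [-1.9, 1.4, 6.0]
finger_gap: 0.711
gripper_force: 57.5
```

Contact. Release, retreat straight up, then check.

Call:
move_arm(
  rows=[
    [0,0,0,0,0,0,0.1],
    [0,0,0,0,0,0,0],
    [0,0,0,0,0,0,0],
    [0,0,0,0,0,0,0],
    [0,0,0,0,0,-25,0],
    [0,0,0,0,0,-60,0],
    [0,0,0,0,0,-95,0],
    [0,0,0,0,0,-107,0],
    [0,0,0,0,0,-107,0],
  ],
)

```text
t: 5.58
tcp_pos: [0.6053, -0.1843, 0.1531]
tool_rot: [0.753, 0.657, 0.002, 0.004]
force: [-0.3, -0.3, 1.0]
finger_gap: 1.002
gripper_force: 0.0
```

```bash
python3 -c "
from go import *
from meas import saws
for n in ('top','scene'):
  for o in saws(snap(n))[:]: print(n,*o)
go((*S[50],.15))"
```

```text
top [239. 221.] [0.4602 0.2227 0.0299] [0.4601 0.2228 0.0272 0.0284] 0.0404
top [298. 230.] [0.4455 0.1031 0.039 ] [0.4454 0.1031 0.0357 0.0377] 0.0401
scene [356. 178.] [0.4674 0.2173 0.025 ] [0.4664 0.2165 0.018  0.0237] 0.0397
scene [321. 191.] [0.4509 0.0985 0.0379] [0.4517 0.0974 0.0293 0.036 ] 0.04
scene [195. 254.] [ 0.4523 -0.2667  0.0519] [ 0.4528 -0.2664  0.045   0.0474] 0.0399
scene [269. 269.] [ 0.6115 -0.1878  0.0588] [ 0.5981 -0.1804  0.063   0.0758] 0.0415
scene [142. 392.] [ 0.685  -0.4676  0.0132] [ 0.685  -0.4658  0.0079  0.0113] 0.0399
turn [-0. -0.  0.] at [ 0.6026 -0.1831  0.1489] 5.7
(0.4476, -0.263, 0.15) -> [-100.2 -142.7   -1. ]
```

Call:
move_arm(
  rows=[
    [0,0,0,-20,-28,0,0],
    [0,0,0,-40,-57,0,0],
    [0,0,0,-60,-86,0,0],
    [0,0,0,-80,-114,0,0],
    [0,0,0,-92,-132,0,0],
    [0,0,0,-100,-143,0,0],
    [0,0,0,-100,-143,0,0],
    [0,0,0,-100,-143,0,0],
    [0,0,0,-100,-143,0,0],
  ],
)

```text
t: 6.43
tcp_pos: [0.4477, -0.2624, 0.148]
tool_rot: [0.754, 0.657, 0.0, -0.001]
force: [0.6, 1.1, -0.2]
finger_gap: 1.002
gripper_force: 0.0
```

```bash
python3 -c "
from go import *
go((*S[50],.03))"
```

```text
turn [-0.1 -0.1  0. ] at [ 0.4477 -0.2624  0.148 ] 6.4
(0.4476, -0.263, 0.03) -> [ -0.7   0.2 118. ]
```

Call:
move_arm(
  rows=[
    [0,0,0,0,0,30,0],
    [0,0,0,0,0,60,0],
    [0,0,0,0,0,85,0],
    [0,0,0,0,0,105,0],
    [0,0,0,0,0,118,0],
    [0,0,0,0,0,118,0],
    [0,0,0,0,0,118,0.7],
    [0,0,0,0,0,118,0.7],
    [0,0,0,0,0,118,0.7],
    [0,0,0,0,0,118,0.7],
    [0,0,0,0,0,118,0.7],
    [0,0,0,0,0,118,0.7],
  ],
)

```text
t: 7.43
tcp_pos: [0.4484, -0.2632, 0.0323]
tool_rot: [0.754, 0.657, 0.0, 0.001]
force: [1.5, 2.3, 5.9]
finger_gap: 0.576
gripper_force: 52.3
```

```bash
python3 -c "
from go import *
go((*M[50],.14),(*M[50],.043))"
```

```text
turn [0.1 0.1 0. ] at [ 0.4484 -0.2632  0.0323] 7.4
(0.6137, -0.1032, 0.14) -> [ 180.8  142.3 -107.6]
(0.6137, -0.1032, 0.043) -> [180.9 142.1 -10.6]
```

Call:
move_arm(
  rows=[
    [0,0,0,0,0,-30,0.7],
    [0,0,0,0,0,-70,0.7],
    [0,0,0,0,0,-105,0.7],
    [0,0,0,25,20,-110,0.7],
    [0,0,0,51,40,-110,0.7],
    [0,0,0,77,60,-110,0.7],
    [0,0,0,103,80,-110,0.7],
    [0,0,0,129,101,-110,0.7],
    [0,0,0,155,122,-110,0.7],
    [0,0,0,172,135,-110,0.7],
    [0,0,0,181,142,-110,0.7],
    [0,0,0,181,142,-110,0.7],
  ],
)

```text
t: 8.43
tcp_pos: [0.614, -0.1011, 0.141]
tool_rot: [0.753, 0.659, 0.0, 0.0]
force: [0.1, 0.9, -1.7]
finger_gap: 0.569
gripper_force: 52.9
```

Call:
move_arm(
  rows=[
    [0,0,0,0,0,30,0.7],
    [0,0,0,0,0,55,0.7],
    [0,0,0,0,0,75,0.7],
    [0,0,0,0,0,85,0.7],
    [0,0,0,0,0,90,0.7],
    [0,0,0,0,0,90,0.7],
    [0,0,0,0,0,90,0.7],
    [0,0,0,0,0,90,0.7],
  ],
)

```text
t: 9.1
tcp_pos: [0.6136, -0.1035, 0.0525]
tool_rot: [0.754, 0.657, 0.001, 0.001]
force: [0.1, -0.1, -1.4]
finger_gap: 0.571
gripper_force: 52.9
```

```bash
python3 -c "
from go import *
go((*M[50],.0443))"
```

```text
turn [0.1 0.  0. ] at [ 0.6136 -0.1035  0.0525] 9.1
(0.6137, -0.1032, 0.0443) -> [0.3 0.  8.2]
```

Call:
move_arm(
  rows=[
    [0,0,0,0,0,4,0.7],
    [0,0,0,0,0,7,0.7],
    [0,0,0,0,0,8,0.7],
    [0,0,0,0,0,8,0.7],
  ],
)

```text
t: 9.43
tcp_pos: [0.6135, -0.103, 0.0444]
tool_rot: [0.753, 0.658, 0.0, 0.001]
force: [-0.1, 0.8, 4.9]
finger_gap: 0.571
gripper_force: 53.5
```

Contact. Release and go up, then over to saw_40.

Call:
move_arm(
  rows=[
    [0,0,0,0,0,0,0.2],
    [0,0,0,0,0,0,0],
    [0,0,0,0,0,0,0],
    [0,0,0,0,0,0,0],
    [0,0,0,0,0,0,0],
    [0,0,0,0,0,-25,0],
    [0,0,0,0,0,-60,0],
    [0,0,0,0,0,-95,0],
    [0,0,0,0,0,-105,0],
    [0,0,0,0,0,-105,0],
  ],
)

```text
t: 10.27
tcp_pos: [0.6151, -0.1035, 0.1518]
tool_rot: [0.753, 0.657, 0.002, 0.003]
force: [-0.6, 0.2, 0.1]
finger_gap: 0.999
gripper_force: 0.0
```

```bash
python3 -c "
from go import *
go((*S[40],.15))"
```

```text
turn [0.4 0.1 0.1] at [ 0.6151 -0.1035  0.1518] 10.3
(0.4456, 0.1032, 0.15) -> [ 181.9 -196.    -0. ]
```

Call:
move_arm(
  rows=[
    [0,0,0,23,-24,0,0],
    [0,0,0,48,-52,0,0],
    [0,0,0,75,-80,0,0],
    [0,0,0,102,-109,0,0],
    [0,0,0,129,-138,0,0],
    [0,0,0,156,-167,0,0],
    [0,0,0,174,-186,0,0],
    [0,0,0,181.5,-194.5,0,0],
    [0,0,0,181.5,-194.5,0,0],
    [0,0,0,181.5,-194.5,0,0],
    [0,0,0,181.5,-194.5,0,0],
  ],
)

```text
t: 11.18
tcp_pos: [0.4465, 0.1025, 0.1478]
tool_rot: [0.754, 0.657, 0.001, 0.001]
force: [0.9, -0.0, 0.3]
finger_gap: 1.0
gripper_force: 0.0
```

```bash
python3 -c "
from go import *
go((*S[40],.031))"
```

```text
turn [0.1 0.  0. ] at [0.4465 0.1025 0.1478] 11.2
(0.4456, 0.1032, 0.031) -> [  0.5  -1.2 116.8]
```

Call:
move_arm(
  rows=[
    [0,0,0,0.5,-1,30,0],
    [0,0,0,0.5,-1,60,0],
    [0,0,0,0.5,-1,85,0],
    [0,0,0,0.5,-1,105,0],
    [0,0,0,0.5,-1,116,0],
    [0,0,0,0.5,-1,116,0],
    [0,0,0,0.5,-1,116,0.8],
    [0,0,0,0.5,-1,116,0.8],
    [0,0,0,0.5,-1,116,0.8],
    [0,0,0,0.5,-1,116,0.8],
    [0,0,0,0.5,-1,116,0.8],
    [0,0,0,0.5,-1,116,0.8],
  ],
)

```text
t: 12.18
tcp_pos: [0.4447, 0.1038, 0.0333]
tool_rot: [0.753, 0.658, 0.001, 0.001]
force: [0.8, -1.9, 7.0]
finger_gap: 0.454
gripper_force: 50.1
```

Call:
move_arm(
  rows=[
    [0,0,0,0,0,0,0.8],
    [0,0,0,0,0,0,0.8],
  ],
)

```text
t: 12.35
tcp_pos: [0.4448, 0.1039, 0.0333]
tool_rot: [0.753, 0.658, 0.001, 0.001]
force: [0.3, -2.3, 7.8]
finger_gap: 0.46
gripper_force: 50.1
```

```bash
python3 -c "
from go import *
go((*M[40],.14),(*M[40],.043))"
```

```text
turn [ 0.2 -0.   0.1] at [0.4448 0.1039 0.0333] 12.3
(0.6247, -0.0241, 0.14) -> [-102.4  195.9 -106.2]
(0.6247, -0.0241, 0.043) -> [-102.5  195.6   -9.2]
```

Call:
move_arm(
  rows=[
    [0,0,0,0,0,-30,0.8],
    [0,0,0,0,0,-70,0.8],
    [0,0,0,0,0,-105,0.8],
    [0,0,0,-14,27,-107,0.8],
    [0,0,0,-30,57,-107,0.8],
    [0,0,0,-46,88,-107,0.8],
    [0,0,0,-62,118,-107,0.8],
    [0,0,0,-78,148,-107,0.8],
    [0,0,0,-93,177,-107,0.8],
    [0,0,0,-102,195,-107,0.8],
    [0,0,0,-102,195,-107,0.8],
    [0,0,0,-102,195,-107,0.8],
  ],
)

```text
t: 13.35
tcp_pos: [0.6233, -0.0241, 0.139]
tool_rot: [0.754, 0.657, -0.0, -0.0]
force: [-0.8, 0.8, -1.2]
finger_gap: 0.45
gripper_force: 50.7
```

Call:
move_arm(
  rows=[
    [0,0,0,0,0,30,0.8],
    [0,0,0,0,0,55,0.8],
    [0,0,0,0,0,75,0.8],
    [0,0,0,0,0,85,0.8],
    [0,0,0,0,0,88,0.8],
    [0,0,0,0,0,88,0.8],
    [0,0,0,0,0,88,0.8],
    [0,0,0,0,0,88,0.8],
  ],
)

```text
t: 14.02
tcp_pos: [0.6241, -0.0234, 0.0526]
tool_rot: [0.753, 0.658, 0.001, 0.001]
force: [0.1, -0.5, -0.5]
finger_gap: 0.453
gripper_force: 50.7
```

```bash
python3 -c "
from go import *
go((*M[40],.0453))"
```

```text
turn [0.1 0.  0.1] at [ 0.6241 -0.0234  0.0526] 14.0
(0.6247, -0.0241, 0.0453) -> [-0.6  0.7  7.3]
```

Call:
move_arm(
  rows=[
    [0,0,0,-0.5,0.5,4,0.8],
    [0,0,0,-0.5,0.5,6,0.8],
    [0,0,0,-0.5,0.5,7,0.8],
    [0,0,0,-0.5,0.5,7,0.8],
  ],
)

```text
t: 14.35
tcp_pos: [0.6241, -0.0242, 0.0453]
tool_rot: [0.754, 0.657, 0.0, 0.001]
force: [-1.3, 0.3, 2.7]
finger_gap: 0.453
gripper_force: 51.4
```

Call:
move_arm(
  rows=[
    [0,0,0,0,0,0,0.2],
    [0,0,0,0,0,0,0],
    [0,0,0,0,0,0,0],
    [0,0,0,0,0,0,0],
    [0,0,0,0,0,0,0],
    [0,0,0,0,0,0,0],
    [0,0,0,0,0,-25,0],
    [0,0,0,0,0,-60,0],
    [0,0,0,0,0,-95,0],
    [0,0,0,0,0,-105,0],
    [0,0,0,0,0,-105,0],
    [0,0,0,0,0,-105,0],
  ],
)

```text
t: 15.35
tcp_pos: [0.6235, -0.024, 0.1492]
tool_rot: [0.754, 0.657, 0.0, 0.0]
force: [0.4, 1.0, -0.3]
finger_gap: 1.0
gripper_force: 0.0
```

```bash
python3 -c "
from go import *
go((*S[30],.15))"
```

```text
turn [0. 0. 0.] at [ 0.6235 -0.024   0.1492] 15.3
(0.46, 0.2229, 0.15) -> [ 222.5 -195.5   -0.9]
```

Call:
move_arm(
  rows=[
    [0,0,0,25,-22,0,0],
    [0,0,0,54,-47,0,0],
    [0,0,0,83,-73,0,0],
    [0,0,0,112,-98,0,0],
    [0,0,0,141,-124,0,0],
    [0,0,0,170,-149,0,0],
    [0,0,0,196,-172,0,0],
    [0,0,0,214,-188,0,0],
    [0,0,0,222.5,-195.5,0,0],
    [0,0,0,222.5,-195.5,0,0],
    [0,0,0,222.5,-195.5,0,0],
    [0,0,0,222.5,-195.5,0,0],
  ],
)

```text
t: 16.35
tcp_pos: [0.4611, 0.222, 0.1486]
tool_rot: [0.754, 0.657, -0.0, 0.0]
force: [0.2, -0.0, 0.5]
finger_gap: 0.996
gripper_force: 0.0
```

```bash
python3 -c "
from go import *
go((*S[30],.032))"
```

```text
turn [ 0.  0. -0.] at [0.4611 0.222  0.1486] 16.4
(0.46, 0.2229, 0.032) -> [  0.8  -1.3 116.6]
```

Call:
move_arm(
  rows=[
    [0,0,0,0.5,-1,30,0],
    [0,0,0,0.5,-1,60,0],
    [0,0,0,0.5,-1,85,0],
    [0,0,0,0.5,-1,105,0],
    [0,0,0,0.5,-1,116,0],
    [0,0,0,0.5,-1,116,0],
    [0,0,0,0.5,-1,116,0.9],
    [0,0,0,0.5,-1,116,0.9],
    [0,0,0,0.5,-1,116,0.9],
    [0,0,0,0.5,-1,116,0.9],
    [0,0,0,0.5,-1,116,0.9],
    [0,0,0,0.5,-1,116,0.9],
  ],
)

```text
t: 17.35
tcp_pos: [0.4597, 0.2237, 0.0344]
tool_rot: [0.753, 0.658, 0.001, 0.001]
force: [-0.5, -0.6, 6.0]
finger_gap: 0.335
gripper_force: 49.0
```

Call:
move_arm(
  rows=[
    [0,0,0,0,0,0,0.9],
    [0,0,0,0,0,0,0.9],
    [0,0,0,0,0,0,0.9],
  ],
)

```text
t: 17.6
tcp_pos: [0.4597, 0.2237, 0.0344]
tool_rot: [0.753, 0.658, 0.001, 0.001]
force: [-0.8, 0.3, 6.6]
finger_gap: 0.343
gripper_force: 49.0
```

```bash
python3 -c "
from go import *
go((*M[30],.14),(*M[30],.045))"
```

```text
turn [ 0.1 -0.   0.1] at [0.4597 0.2237 0.0344] 17.6
(0.6357, 0.0551, 0.14) -> [-143.2  197.4 -105.3]
(0.6357, 0.0551, 0.045) -> [-143.3  197.2  -10.3]
```

Call:
move_arm(
  rows=[
    [0,0,0,0,0,-30,0.9],
    [0,0,0,0,0,-70,0.9],
    [0,0,0,0,0,-105,0.9],
    [0,0,0,-20,27,-106,0.9],
    [0,0,0,-42,57,-106,0.9],
    [0,0,0,-64,88,-106,0.9],
    [0,0,0,-86,118,-106,0.9],
    [0,0,0,-108,148,-106,0.9],
    [0,0,0,-129,177,-106,0.9],
    [0,0,0,-143,197,-106,0.9],
    [0,0,0,-143,197,-106,0.9],
    [0,0,0,-143,197,-106,0.9],
  ],
)

```text
t: 18.6
tcp_pos: [0.6355, 0.054, 0.1391]
tool_rot: [0.754, 0.657, 0.0, -0.0]
force: [-0.5, -0.3, -1.2]
finger_gap: 0.337
gripper_force: 49.7
```

Call:
move_arm(
  rows=[
    [0,0,0,0,0,30,0.9],
    [0,0,0,0,0,55,0.9],
    [0,0,0,0,0,75,0.9],
    [0,0,0,0,0,84,0.9],
    [0,0,0,0,0,87,0.9],
    [0,0,0,0,0,87,0.9],
    [0,0,0,0,0,87,0.9],
    [0,0,0,0,0,87,0.9],
  ],
)

```text
t: 19.27
tcp_pos: [0.6359, 0.0554, 0.0537]
tool_rot: [0.753, 0.658, 0.001, 0.001]
force: [0.1, 0.0, -0.8]
finger_gap: 0.34
gripper_force: 49.7
```

```bash
python3 -c "
from go import *
go((*M[30],.0464))"
```

```text
turn [ 0.2 -0.   0.1] at [0.6359 0.0554 0.0537] 19.3
(0.6357, 0.0551, 0.0464) -> [-0.3 -0.2  7.3]
```

Call:
move_arm(
  rows=[
    [0,0,0,0,0,4,0.9],
    [0,0,0,0,0,6,0.9],
    [0,0,0,0,0,7,0.9],
    [0,0,0,0,0,7,0.9],
  ],
)

```text
t: 19.6
tcp_pos: [0.6354, 0.0551, 0.0464]
tool_rot: [0.754, 0.657, 0.0, 0.0]
force: [-1.1, -0.2, 5.2]
finger_gap: 0.336
gripper_force: 50.5
```

Contact. Release, go up, and back away toward the robot so the cameras have a clear view.

Call:
move_arm(
  rows=[
    [0,0,0,0,0,0,0.2],
    [0,0,0,0,0,0,0],
    [0,0,0,0,0,0,0],
    [0,0,0,0,0,0,0],
    [0,0,0,0,0,0,0],
    [0,0,0,0,0,0,0],
    [0,0,0,0,0,0,0],
    [0,0,0,0,0,-25,0],
    [0,0,0,0,0,-60,0],
    [0,0,0,0,0,-95,0],
    [0,0,0,0,0,-125,0],
    [0,0,0,0,0,-150,0],
  ],
)

```text
t: 20.6
tcp_pos: [0.6355, 0.0551, 0.1977]
tool_rot: [0.754, 0.657, 0.001, 0.001]
force: [0.5, -0.6, 0.5]
finger_gap: 0.998
gripper_force: 0.0
```

Call:
move_arm(
  rows=[
    [0,0,0,25,-15,0,0],
    [0,0,0,50,-40,0,0],
    [0,0,0,75,-65,0,0],
    [0,0,0,100,-90,0,0],
    [0,0,0,125,-115,0,0],
    [0,0,0,150,-140,0,0],
    [0,0,0,175,-160,0,0],
    [0,0,0,195,-175,0,0],
    [0,0,0,200,-180,0,0],
    [0,0,0,200,-180,0,0],
    [0,0,0,200,-180,0,0],
    [0,0,0,200,-180,0,0],
  ],
)

```text
t: 21.6
tcp_pos: [0.4847, 0.2768, 0.1952]
tool_rot: [0.754, 0.657, 0.0, 0.0]
force: [0.8, 0.1, 0.3]
finger_gap: 1.0
gripper_force: 0.0
```

Run:
```python
from go import *
for n in('top','scene'):
    s=snap(n,n+'9.png'); P=cloud(s); h,S_,V=cv2.split(cv2.cvtColor(s['img'],cv2.COLOR_RGB2HSV))
    for k,(x,y) in M.items():
        t=(h>100)&(h<125)&(S_>110)&(abs(P[...,2]-.052)<.003)&(np.hypot(P[...,0]-x,P[...,1]-y)<.05)
        if t.sum()<20: print(n,k,'hidden');continue
        c,r=cv2.minEnclosingCircle(P[t][:,:2].astype(np.float32))
        pl=np.linalg.lstsq(np.c_[P[t][:,:2],np.ones(t.sum())],P[t][:,2],rcond=None)[0]
        print(n,k,'off mm',((np.array(c)-(x,y))*1000).round(1),'dia',round(2000*r,1),'z',np.median(P[t][:,2]).round(4))
    b=(P[...,2]>.1)&(P[...,2]<.17)&(P[...,1]>.3)&(P[...,1]<.45)&(P[...,0]>.5)&(P[...,0]<.65)
    print('glue',np.median(P[b],0).round(3))
```

```text
top 62 off mm [ 1.7 -0.5] dia 61.6 z 0.0519
top 50 off mm [  0.6 -13. ] dia 73.8 z 0.0517
top 40 off mm [1. 1.] dia 39.5 z 0.0519
top 30 off mm [1.2 0.9] dia 30.0 z 0.0521
glue [0.572 0.344 0.108]
scene 62 off mm [ 2.6 -2.4] dia 61.5 z 0.052
scene 50 off mm [ 1.2 -2.8] dia 50.1 z 0.0519
scene 40 off mm [ 3.4 -2. ] dia 38.9 z 0.052
scene 30 off mm [ 4.6 -2.8] dia 26.5 z 0.052
glue [0.572 0.35  0.119]
```

View pics/scene9.png

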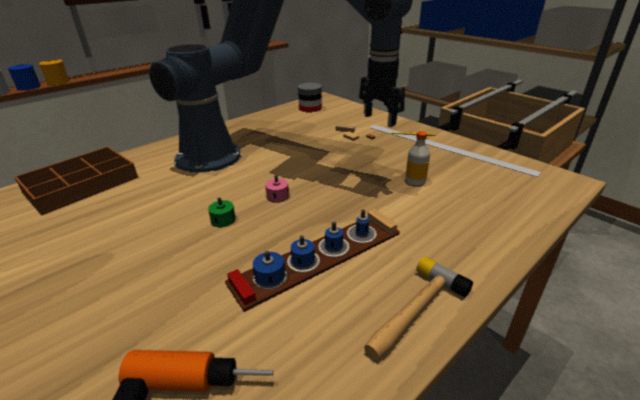

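View pics/top9.png

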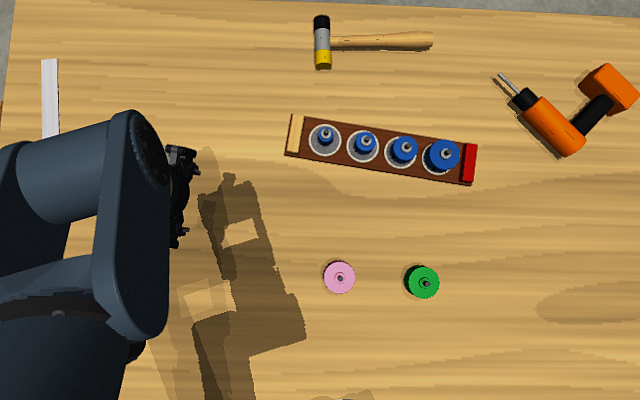

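Both views show the saws centred in order from the red block (scene pixels 268, 302, 334 and 362), with the bottle unmoved at (417,163). The -13 mm reading for saw_50 in the top view is contaminated: its 73.8 mm diameter means pixels from saw_62 leaked in. The scene view gives a 50.1 mm diameter and 3 mm off, so I'm handing in.

```bash
python3 -c "
from h import *
print(order.sign_off())"
```

```text
the job is handed in; nothing more can be done
None
```

The 62, 50, 40 and 30 mm saws stand in that order on the marks from the red block, each released and measured about 5 mm or less off centre; the glue bottle is unmoved and the job is handed in, though sign-off returned no verdict.

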